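Index the pot carousel to bring the blue jug round

TASK

Bring the blue jug round to the yellow serving tab: with closed fingertips, gently press the red thumb cup down to free the carousel's plunger, push the cup round to the next hole on whichever side brings the jug to the tab, and let the plunger spring fully up in that hole. Grasp nothing, do not touch, lift or tip the pots riding on the carousel, and leave the other things on the counter where they are.

Things in the scene. Friction and masses are not known exactly. Their poses are not given: they have to be found in the camera images.
- stand: Fixed white round stand, 356 mm across; origin under its centre; the carousel turns about its vertical z. Its -x points to the yellow serving tab (22 mm high, at 160 mm radius), +x to the home hole of the steel index plate: a fixed arc at 135-175 mm radius, top 50 mm above the counter, with a slot joining holes at -60, 0, +60 degrees from +x
- serve_spot (a point): Fixed point of the stand at the disc's top (28 mm above the counter), 92 mm from the axis towards the yellow tab: centre of the pot ring that stands at the tab. The disc has three pot rings (78 mm outside, 6 mm high) 60 degrees apart; at the start the sugar pot is at the tab, the jug and the canister in the rings on its two sides
- carousel (a joint): Turn of the wooden disc (260 mm across, top 28 mm up, carries pots and plunger) about the stand's z: rad, 0 = plunger in the home hole, positive = counter-clockwise from above; the outer holes are at +1.047 and -1.047, with an end stop just past them. Friction keeps it where it is left; turning takes 1 to 2 N sideways at the thumb cup
- plunger (a joint): Spring plunger, m: 0 = fully up, seated in a hole and locking the disc (about 2 mm play at the pin either way); 0.018 = bottom. 4 N starts it, 9 N holds it down. Past 0.012 it is under the index plate and the disc is free; let up between holes, its round nose rides under the plate at about 0.012 and it springs up by itself on reaching a hole
- thumb_cup (a point): Centre of the inner floor of the red thumb cup on the plunger, 78 mm above the counter when up, 155 mm from the carousel's axis; moves with plunger and disc. An open round dish: floor about 40 mm across, 14 mm deep, mouth 54 mm inside, 62 mm outside. Closed fingertips fit in with play and can push its wall sideways. Fully pressed, its underside is 4 mm above the index plate
- hole_home (a point): Middle hole of the index plate (21 mm; the plate is brass at its holes), at the plate's top, 50 mm above the counter; the plunger starts here
- hole_plus (a point): Index hole 60 degrees counter-clockwise (from above) from the home hole, same height
- hole_minus (a point): Index hole 60 degrees clockwise from the home hole, same height
- blue_jug: Loose blue ceramic jug, 80 mm high, 70 mm across, handle to its +y reaching 53 mm; origin at the centre of its underside, standing in one of the two rings beside the serving tab's ring; about 0.28 kg
- canister: Loose clear acrylic canister with white hinged lid, 68 mm across, 76 mm high, origin at the centre of its underside; in the ring on the other side of the tab
- sugar_pot: Loose white ceramic sugar pot, 68 mm across, 75 mm high, origin at the centre of its underside; in the ring at the tab at the start
- enamel_mug: Green mug on the counter, 80 mm across and 80 mm high, origin under its centre; leave alone
- salt_shaker: Steel salt shaker, 44 mm across, 80 mm high, origin under its centre; leave alone
- spice_tin: Red tin, 60 mm across, 75 mm high, origin under its centre; leave alone
- silicone_brush: Brush lying along its x, about 235 mm long, 16 mm thick, orange head to +x; leave alone
- butter_dish: White open dish 120 x 90 x 45 mm, origin under its centre; leave alone
Mind the look-alikes: they are no part of the job. What is shaped like the canister but pink is not meant.

How it is judged:
By the outcome, as a careful person would: the job done as asked, in the order asked, and still so for the second after the job is handed in, with the robot touching nothing.
It also fails if it takes over 42 s, if anything falls off the work surface, if the arm or the gripper's body presses on something with over 40 N, if the wrist force passes 120 N, or if a joint passes its speed limit or range.

ROBOT

A 6-joint arm with a two-finger parallel gripper is mounted at the origin on the work surface. World frame = base frame: x ahead of the robot, y to its left, z up, the work surface at z = 0. Lengths are in m, angles in rad, forces in N, time in s.
With the tool pointing down it reaches from about 0.35 to 0.975 m from the base axis. Payload 4.9 kg.
Tool frame: the origin (TCP) lies at the very end of the fingers, on their centre line; the grasp point (between the pads) lies 19 mm behind it (pinch_z is the distance from the TCP to the grasp point, in m); z points along the fingers, y is the line along which they close (so a half turn about z gives the same grasp; the last joint's range is limited). The gripper opens to 85 mm and grips with 20 to 120 N. Pads are 22 mm wide; open, the fingers measure 114 mm over their backs; the gripper's body (76 mm by 85 mm) begins 54 mm behind the grasp point. The pads swing forward as they close: fully open they stand 13 mm farther back than shut.
Start: joints at [-1.271, 0.053, 1.613, -0, 1.476, -0.119], TCP at [0.254, -0.571, 0.231] pointing down, gripper open.
Joint ranges: [-3.01, 3.01], [-1.01, 2.22], [0.06, 2.58], [-1.02, 4.17], [0.09, 2.62], [-3.14, 3.14]. Speed limits (rad/s): [2.57, 2.57, 3.14, 3.14, 3.14, 3.14].

INTERFACE

Orientations are given as a unit quaternion [w, x, y, z].
In Python, from plant import * gives the robot as it stands. The module is installed in compiled form; this text tells all that it offers.
- The arm moves only by the tool play_rows, never from a script. Its arguments are lists of equal length, an entry for each row: "linear": the shift along the world's x, y, z in m, a list of three; "turn": the turn about the world's z in degrees. A call has 1 to 8 rows; each row shifts and turns the commanded pose from where the row before left it; what a row does not reach is not made up. A row lasts 1/8 s, in which the tool goes at most 62.5 mm and 10.7 degrees, less where a joint would pass 70% of its speed; a pose out of reach is approached as far as the arm can. A call is refused whole if a number of a shift passes 0.0625 or a number of a turn 10.7, either way. A call with a gripper value outside its range is refused whole. "hand" is the finger opening in m, from 0 to 0.0854, set as the call begins (left out, the last holds). The fingers move at their own pace and stop on an object; the grip force is fixed at half the most. Time passes only in rows, so rows that do not move let the fingers close. It gives the time, the measured TCP pose, the force, the opening and the grip force at its end, in the units of the state.
- state(): the state, without advancing time (a new reading comes with each control period).
- grab_frame(name): name is "scene" or "top" or "wrist"; returns the picture (420x560x3 uint8, red, green, blue); there is no depth.
- camera_info(name): a dict with "camera_matrix" (3x3 intrinsics, pixels), "origin" and "attitude" of the camera in the world; the wrist camera has in their place "mount" (4x4, takes a point from camera to tool coordinates, whose origin is the TCP and whose axes are the flange's). Camera axes: x right, y down, z forward; pixel columns grow to the right and rows downward; lengths in m; the calibration is good to about 2 mm. The wrist camera is an equidistant fisheye: a pixel r from the principal point sees the ray r / f radians off the axis. A picture is of the moment at which its call begins: read the wrist's pose just before it. camera_info takes no time and is no camera call.
- job_done(): hands the job in; it is judged then, once.
Trained networks look in the newest picture that a camera, given by its name, has taken for a name from the list of things; names that differ only in an ending like _2 or _b are one class to them, and where a whole thing is asked for, a point or a joint stands for the part that bears it (a point fixed in the world has none). Each returns a list of dicts, best first, with "p" (0 to 1); they miss things now and then, are a little off and sometimes report something else, mostly with a low value. They report only what shows in the picture. A call takes as long as a camera call. They do not tell look-alikes from the thing itself.
- trace(camera, thing): "region" (420x560 bool, what is visible of it) and "location" ([column, row] in pixels, amid what is visible of it).
The state is a dict: "time": time; "joint_pos": joint angles; "joint_vel": joint speeds; "joint_efforts": joint torques, N m; "tool_pos": TCP position; "tool_rot": TCP orientation; "contact_force": force on the tool from outside, world axes, zero at the start; "ft_torque": the same for the moment, N m; "gripper_width": opening from 0.0 (shut) to 1.0 (fully open); "grasp_force": force on a finger pad.
Only numpy, scipy, OpenCV 4.12 (cv2) and the standard library are available. Lean on these libraries where they do the work, as an engineer would, in place of code of your own. Each camera call takes 0.05 s, during which the arm holds its last target. There are 200 camera calls.

## Working session

There is one attempt and no reset: what is moved stays moved. The work goes in short steps, Python scripts to look and compute and a tool call to move; the robot and the scene stay as the last step left them, time stands still between calls to the robot, and variables do not carry over. Pictures are saved under pics/ and viewed, at most 10 in all, crops included, and the job is handed in when it is done.

Besides the shell and the picture viewer there is one more tool, called after "Call:" as name(argument=value, ...), one argument or row to a line, values as JSON. play_rows: Moves the arm, as the interface text tells. Its arguments: {"type":"object","properties":{"linear":{"type":"array","items":{"type":"array","items":{"type":"number"}}},"turn":{"type":"array","items":{"type":"number"}},"hand":{"type":"number"}},"required":["linear","turn"]}

```bash
mkdir -p pics; cat > h.py <<'E'
from plant import *
import numpy as np, cv2
def ray(cam,px,z):
    c=camera_info(cam);K=np.array(c["camera_matrix"]);o=np.array(c["origin"]);A=np.array(c["attitude"])
    if A.shape!=(3,3):
        from scipy.spatial.transform import Rotation as R
        A=R.from_quat([*A[1:],A[0]]).as_matrix()
    d=A@np.linalg.solve(K,[px[0],px[1],1]); return o+d*(z-o[2])/d[2]
E
python3 - <<'E'
from h import *
s=state();print(s["time"],s["tool_pos"],s["tool_rot"],s["contact_force"])
f={}
for c in("top","scene"):
    f[c]=grab_frame(c);print(camera_info(c))
    for t,z in(("thumb_cup",.085),("stand",.0),("blue_jug",.04),("canister",.04),("sugar_pot",.04),("carousel",.028)):
        r=trace(c,t)
        for q in r[:2]:print(c,t,q["p"],q["location"],ray(c,q["location"],z).round(3),q["region"].sum())
    cv2.imwrite(f"pics/{c}.png",f[c][:,:,::-1])
E
```

```text
0.0 [ 0.25399729 -0.57037467  0.2300497 ] [-1.04277382e-03  9.78152421e-01  2.07886380e-01 -8.60485100e-05] [-0.81308387 -0.39714101  0.06031374]
{'camera_matrix': array([[487.2307475 ,   0.        , 280.65493425],
       [  0.        , 487.2307475 , 208.31222277],
       [  0.        ,   0.        ,   1.        ]]), 'origin': array([ 0.21927847, -0.07777248,  1.69921793]), 'attitude': array([-0.06588093,  0.70518598, -0.70306808,  0.06377858])}
top thumb_cup 0.76 [228.7, 162.5] [0.678 0.106 0.085] 242
top thumb_cup 0.71 [381.4, 188.2] [ 0.589 -0.414  0.085] 305
top stand 0.96 [235.4, 202.8] [0.554 0.089 0.   ] 7005
top blue_jug 0.95 [259.4, 216.3] [0.499 0.001 0.04 ] 375
top canister 0.77 [211.9, 223.3] [0.474 0.164 0.04 ] 390
top canister 0.63 [227.6, 135.5] [0.791 0.118 0.04 ] 418
top sugar_pot 0.9 [233.9, 231.3] [0.447 0.088 0.04 ] 309
top sugar_pot 0.4 [381.0, 189.9] [ 0.594 -0.422  0.04 ] 319
top carousel 0.62 [230.9, 199.8] [0.559 0.102 0.028] 3351
{'camera_matrix': array([[507.2084625 ,   0.        , 281.09992126],
       [  0.        , 507.2084625 , 214.98261921],
       [  0.        ,   0.        ,   1.        ]]), 'origin': array([ 0.97007179, -0.70877601,  1.22919783]), 'attitude': array([-0.28582832,  0.9102165 ,  0.28565562, -0.09060328])}
scene thumb_cup 0.66 [363.8, 203.9] [0.68  0.108 0.085] 392
scene thumb_cup 0.61 [325.3, 210.2] [0.603 0.028 0.085] 7692
scene stand 0.96 [322.1, 208.1] [0.564 0.084 0.   ] 7872
scene blue_jug 0.89 [288.9, 203.0] [0.488 0.018 0.04 ] 687
scene blue_jug 0.23 [324.8, 203.2] [0.575 0.077 0.04 ] 3739
scene canister 0.93 [265.9, 126.9] [0.254 0.229 0.04 ] 596
scene canister 0.85 [309.8, 164.6] [0.459 0.176 0.04 ] 631
scene sugar_pot 0.62 [284.6, 176.1] [0.421 0.094 0.04 ] 393
scene sugar_pot 0.18 [347.3, 117.1] [0.448 0.419 0.04 ] 852
scene carousel 0.92 [325.5, 201.5] [0.569 0.092 0.028] 3613
```

```bash
python3 - <<'E'
import cv2
a=cv2.imread("pics/top.png")[90:310,130:430];cv2.imwrite("pics/t2.png",cv2.resize(a,None,fx=2.6,fy=2.6,interpolation=2))
a=cv2.imread("pics/scene.png")[80:300,190:490];cv2.imwrite("pics/s2.png",cv2.resize(a,None,fx=2.6,fy=2.6,interpolation=2))
E
```

```text
(no output)
```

View pics/t2.png

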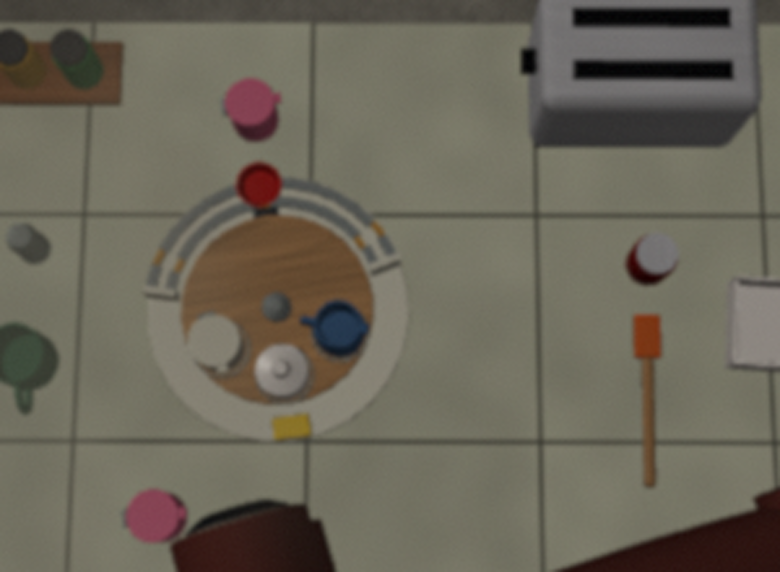

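View pics/s2.png

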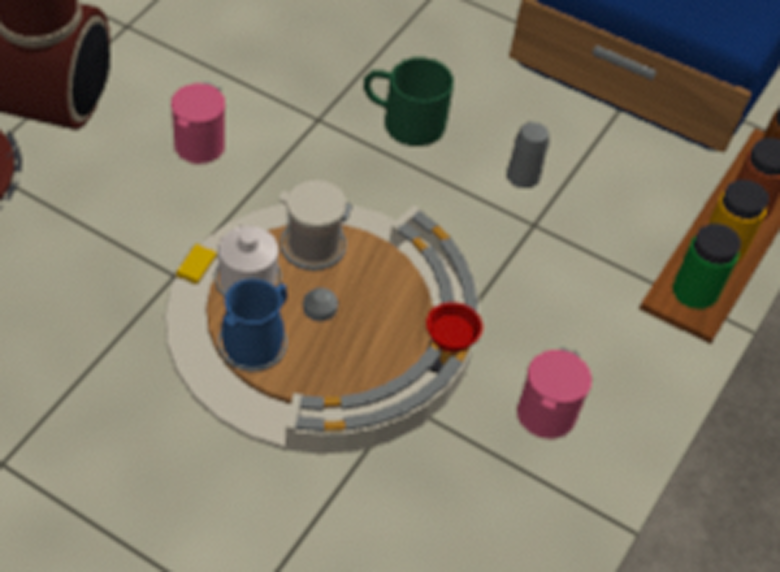

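The jug is on the tab's −y side, lower right of centre in the top crop at about (338,328). It has to turn clockwise, so the cup (259,185) goes towards the right-hand brass hole at about (370,236).

```bash
python3 - <<'E'
from h import *
from scipy.optimize import least_squares as L
P=lambda u,v,z:ray("top",(130+u/2.6,90+v/2.6),z)[:2]
cup=P(259,185,.088);tab=P(292,427,.022);hm=P(369.5,236,.05);hp=P(168,258.5,.05)
print(cup,tab,hm,hp,P(276,306,.04))
e=lambda a:np.array([np.cos(a),np.sin(a)])
f=lambda p:np.r_[p[:2]+.155*e(p[2])-cup,p[:2]-.16*e(p[2])-tab,p[:2]+.155*e(p[2]-np.pi/3)-hm,p[:2]+.155*e(p[2]+np.pi/3)-hp]
r=L(f,[.55,.09,0]);p=r.x;print(p,np.degrees(p[2]),r.fun.round(4))
print(p[:2]+.155*e(p[2]),p[:2]+.155*e(p[2]-np.pi/3))
print(camera_info("wrist"))
E
```

```text
[0.68234619 0.10292648] [0.36965365 0.05920392] [ 0.62294947 -0.04231519] [0.59139011 0.22637942] [0.52917507 0.08190551]
[0.52940112 0.0816886  0.12996704] 7.4465626325047936 [ 0.0007 -0.0011  0.0011  0.0017  0.0007  0.0009 -0.0025 -0.0015]
[0.68309388 0.10177683] [ 0.62364441 -0.04136912]
{'camera_matrix': array([[325.1922621 ,   0.        , 282.37490893],
       [  0.        , 325.1922621 , 207.54200785],
       [  0.        ,   0.        ,   1.        ]]), 'mount': array([[-9.52771929e-04, -9.63491854e-01, -2.67735950e-01,
         6.67907536e-02],
       [ 9.99999463e-01, -1.02700290e-03,  1.37215471e-04,
         1.16611109e-03],
       [-4.07171586e-04, -2.67735676e-01,  9.63492316e-01,
        -1.43901164e-01],
       [ 0.00000000e+00,  0.00000000e+00,  0.00000000e+00,
         1.00000000e+00]])}
```

Call:
play_rows(
  linear=[
    [0.027,0.042,0],
    [0.027,0.042,0],
    [0.027,0.042,0],
    [0.027,0.042,0],
    [0.027,0.042,0],
    [0.027,0.042,0],
    [0.027,0.042,0],
    [0.027,0.042,0],
  ],
  turn=[0,0,0,0,0,0,0,0],
  hand=0,
)

```text
time: 1.7
tool_pos: [0.4709, -0.2335, 0.2316]
tool_rot: [0.0, 0.978, 0.208, 0.0]
contact_force: [0.9, 0.3, -0.2]
gripper_width: -0.003
grasp_force: 0.0
```

Call:
play_rows(
  linear=[
    [0.027,0.042,0],
    [0.027,0.042,0],
    [0.027,0.042,0],
    [0.027,0.042,0],
    [0.027,0.042,0],
    [0.027,0.042,0],
    [0.027,0.042,0],
    [0.024,0.042,0],
  ],
  turn=[0,0,0,0,0,0,0,0],
)

```text
time: 2.7
tool_pos: [0.684, 0.1025, 0.2313]
tool_rot: [0.0, 0.978, 0.208, 0.0]
contact_force: [-0.2, -0.3, 0.4]
gripper_width: 0.001
grasp_force: 0.0
```

Call:
play_rows(
  linear=[
    [0,0,-0.03],
    [0,0,-0.03],
    [0,0,0],
    [0,0,0],
  ],
  turn=[0,0,0,0],
)

```text
time: 3.2
tool_pos: [0.6837, 0.1009, 0.1726]
tool_rot: [0.0, 0.978, 0.208, 0.001]
contact_force: [0.4, 0.0, 0.7]
gripper_width: 0.001
grasp_force: 0.0
```

```bash
cat >> h.py <<'E'
from scipy.spatial.transform import Rotation as R
def wray(px,z,s):
    c=camera_info("wrist");K=np.array(c["camera_matrix"]);M=np.array(c["mount"])
    v=np.array([px[0]-K[0,2],px[1]-K[1,2]]);r=np.hypot(*v);th=r/K[0,0]
    d=np.r_[v/r*np.sin(th),np.cos(th)]
    q=s["tool_rot"];A=R.from_quat([*q[1:],q[0]]).as_matrix()
    o=np.array(s["tool_pos"])+A@M[:3,3];d=A@M[:3,:3]@d
    return o+d*(z-o[2])/d[2]
E
python3 - <<'E'
from h import *
s=state();print(s["time"],s["tool_pos"],s["tool_rot"],s["gripper_width"],s["contact_force"])
f=grab_frame("wrist");cv2.imwrite("pics/w1.png",f[:,:,::-1])
for q in trace("wrist","thumb_cup")[:2]:print(q["p"],q["location"],wray(q["location"],.088,s),q["region"].sum())
h=f[:,:,0].astype(int);m=((h>90)&(f[:,:,1]<50)&(f[:,:,2]<60)).astype(np.uint8)
n,_,st,ce=cv2.connectedComponentsWithStats(m)
for i in range(1,n):
    if st[i,4]>300:print(st[i],ce[i],wray(ce[i],.088,s))
E
```

```text
3.2 [0.68374013 0.10091728 0.17264009] [1.41158459e-04 9.78176236e-01 2.07775436e-01 7.74899625e-04] 0.0006562794536881519 [0.42142338 0.04476737 0.71268641]
0.91 [282.3, 211.0] [0.68494294 0.10014471 0.088     ] 5289
0.5 [545.5, 367.6] [ 0.62692914 -0.31122228  0.088     ] 1256
[ 239  173   82   77 4544] [281.51320423 211.96676937] [0.68403605 0.10037262 0.088     ]
[530 349  30  41 376] [547.01861702 368.13031915] [ 0.62664079 -0.31640123  0.088     ]
```

View pics/w1.png

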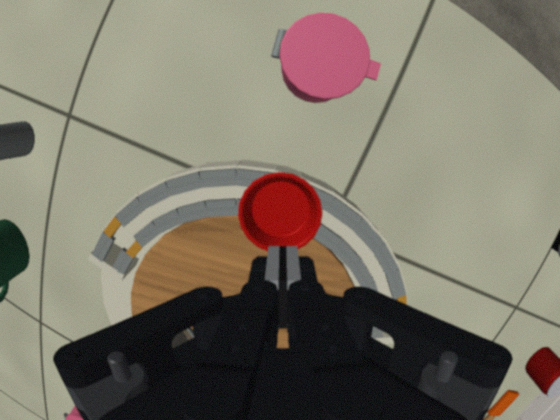

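The wrist picture shows the cup at (282,211), directly under the fingertips, at (0.684, 0.100) in the world frame. The fingers can go straight down.

Call:
play_rows(
  linear=[
    [0,0,-0.03],
    [0,0,-0.03],
    [0,0,-0.015],
    [0,0,-0.008],
    [0,0,-0.004],
    [0,0,-0.003],
    [0,0,-0.003],
    [0,0,0],
  ],
  turn=[0,0,0,0,0,0,0,0],
)

```text
time: 4.3
tool_pos: [0.6832, 0.101, 0.0784]
tool_rot: [0.0, 0.978, 0.208, 0.0]
contact_force: [-0.5, 0.6, 0.6]
gripper_width: -0.001
grasp_force: 0.0
```

Call:
play_rows(
  linear=[
    [0,0,-0.003],
    [0,0,-0.003],
    [0,0,-0.003],
    [0,0,-0.003],
    [0,0,-0.002],
    [0,0,-0.001],
    [0,0,0],
    [0,0,0],
  ],
  turn=[0,0,0,0,0,0,0,0],
)

```text
time: 5.3
tool_pos: [0.6836, 0.1011, 0.0647]
tool_rot: [0.0, 0.978, 0.208, 0.0]
contact_force: [-3.6, -0.6, 6.7]
gripper_width: -0.003
grasp_force: 3.6
```

Call:
play_rows(
  linear=[
    [0,0,-0.001],
    [0,0,-0.001],
    [0,0,-0.0005],
    [0,0,0],
    [0,0,0],
  ],
  turn=[0,0,0,0,0],
)

```text
time: 5.92
tool_pos: [0.6836, 0.1011, 0.0623]
tool_rot: [0.0, 0.978, 0.208, 0.0]
contact_force: [-4.1, -0.8, 7.2]
gripper_width: 0.003
grasp_force: 3.9
```

```bash
python3 - <<'E'
import numpy as np
c=np.array([.5294,.0817]);a=np.radians(np.r_[7.1,5,2,np.arange(-2,-51,-4)])
r=np.r_[.1558,np.full(len(a)-1,.1545)]
p=c+r[:,None]*np.c_[np.cos(a),np.sin(a)]
print(np.c_[np.degrees(a[1:]),np.diff(p,axis=0)*1000,p[1:]*1000].round(1))
E
```

```text
[[ 5.000e+00 -7.000e-01 -5.800e+00  6.833e+02  9.520e+01]
 [ 2.000e+00  5.000e-01 -8.100e+00  6.838e+02  8.710e+01]
 [-2.000e+00  0.000e+00 -1.080e+01  6.838e+02  7.630e+01]
 [-6.000e+00 -8.000e-01 -1.080e+01  6.831e+02  6.560e+01]
 [-1.000e+01 -1.500e+00 -1.070e+01  6.816e+02  5.490e+01]
 [-1.400e+01 -2.200e+00 -1.050e+01  6.793e+02  4.430e+01]
 [-1.800e+01 -3.000e+00 -1.040e+01  6.763e+02  3.400e+01]
 [-2.200e+01 -3.700e+00 -1.010e+01  6.726e+02  2.380e+01]
 [-2.600e+01 -4.400e+00 -9.900e+00  6.683e+02  1.400e+01]
 [-3.000e+01 -5.100e+00 -9.500e+00  6.632e+02  4.500e+00]
 [-3.400e+01 -5.700e+00 -9.100e+00  6.575e+02 -4.700e+00]
 [-3.800e+01 -6.300e+00 -8.700e+00  6.511e+02 -1.340e+01]
 [-4.200e+01 -6.900e+00 -8.300e+00  6.442e+02 -2.170e+01]
 [-4.600e+01 -7.500e+00 -7.800e+00  6.367e+02 -2.940e+01]
 [-5.000e+01 -8.000e+00 -7.200e+00  6.287e+02 -3.670e+01]]
```

Call:
play_rows(
  linear=[
    [-0.001,-0.003,0],
    [0,-0.005,0],
    [0,-0.006,0],
    [0,0,0],
  ],
  turn=[0,0,0,0],
)

```text
time: 6.42
tool_pos: [0.6845, 0.0866, 0.0634]
tool_rot: [0.001, 0.978, 0.208, 0.003]
contact_force: [1.2, -1.2, 7.8]
gripper_width: -0.001
grasp_force: 3.8
```

Call:
play_rows(
  linear=[
    [0,-0.0105,-0.0005],
    [-0.001,-0.011,-0.0005],
    [-0.0015,-0.0105,0],
    [-0.002,-0.0105,0],
    [-0.003,-0.0105,0],
    [-0.0035,-0.01,0],
    [0,0,0],
  ],
  turn=[0,0,0,0,0,0,0],
)

```text
time: 7.3
tool_pos: [0.6729, 0.0231, 0.0621]
tool_rot: [0.001, 0.978, 0.207, 0.002]
contact_force: [-1.6, 0.2, 8.3]
gripper_width: 0.002
grasp_force: 3.9
```

```bash
python3 - <<'E'
from h import *
s=state();print(s["time"],s["tool_pos"],s["contact_force"])
f=grab_frame("top");cv2.imwrite("pics/t3.png",cv2.resize(f[90:310,130:430,::-1],None,fx=2.6,fy=2.6,interpolation=2))
for t in("blue_jug","canister","sugar_pot"):
  for q in trace("top",t)[:1]:print(t,q["p"],q["location"],ray("top",q["location"],.07).round(3))
E
```

```text
7.3 [0.67286007 0.023114   0.06214829] [-1.5923117   0.19039861  8.27456538]
blue_jug 0.62 [254.9, 227.7] [0.455 0.014 0.07 ]
canister 0.92 [188.5, 286.3] [0.259 0.231 0.07 ]
```

View pics/t3.png

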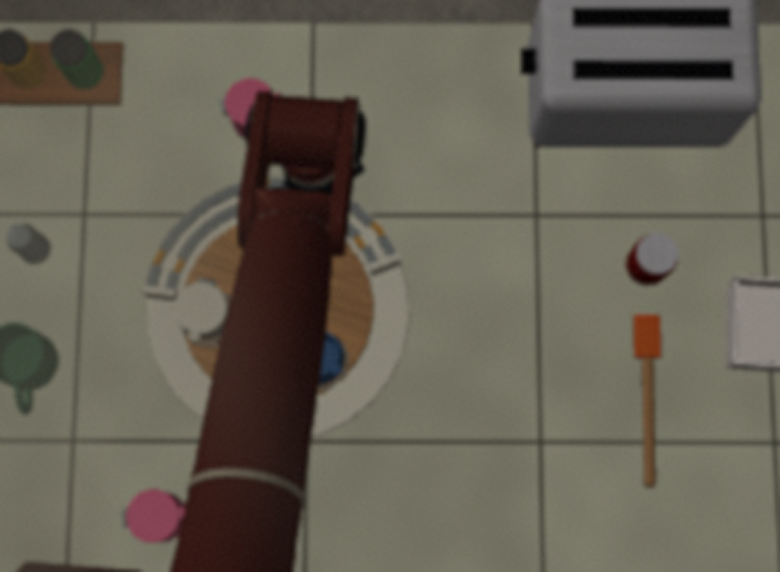

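The carousel is turning the right way: the jug is now at (325,358), partly hidden by the arm, and the canister is at (203,308). I'll carry on round.

Call:
play_rows(
  linear=[
    [-0.0045,-0.01,0],
    [-0.005,-0.0095,0],
    [-0.0055,-0.009,0],
    [-0.0065,-0.0085,0],
    [-0.007,-0.0085,0],
    [-0.0075,-0.008,0],
    [0,0,0],
  ],
  turn=[0,0,0,0,0,0,0],
)

```text
time: 8.38
tool_pos: [0.6365, -0.0302, 0.062]
tool_rot: [0.001, 0.978, 0.208, 0.002]
contact_force: [-1.5, 0.1, 8.5]
gripper_width: 0.002
grasp_force: 4.0
```

Call:
play_rows(
  linear=[
    [0,0,0.003],
    [0,0,0.003],
    [0,0,0.003],
    [-0.003,-0.0025,0],
    [-0.003,-0.0025,0],
    [-0.003,-0.0025,0],
    [0,0,0],
  ],
  turn=[0,0,0,0,0,0,0],
)

```text
time: 9.25
tool_pos: [0.6261, -0.0366, 0.0687]
tool_rot: [-0.0, 0.978, 0.208, 0.0]
contact_force: [1.3, 1.6, -0.4]
gripper_width: -0.0
grasp_force: 1.0
```

Call:
play_rows(
  linear=[
    [-0.0015,-0.001,0.001],
    [-0.0015,-0.001,0.001],
    [-0.0015,-0.001,0],
    [-0.0015,-0.001,0],
    [0,0,0],
  ],
  turn=[0,0,0,0,0],
)

```text
time: 9.88
tool_pos: [0.62, -0.0414, 0.071]
tool_rot: [0.0, 0.978, 0.208, -0.0]
contact_force: [1.0, 0.3, 1.9]
gripper_width: -0.003
grasp_force: 0.6
```

Call:
play_rows(
  linear=[
    [-0.0012,-0.001,0],
    [-0.0012,-0.001,0],
    [-0.0012,-0.001,0],
    [0,0,0],
  ],
  turn=[0,0,0,0],
)

```text
time: 10.38
tool_pos: [0.6167, -0.044, 0.0717]
tool_rot: [-0.0, 0.978, 0.208, 0.0]
contact_force: [-0.9, 1.5, 5.8]
gripper_width: -0.001
grasp_force: 2.8
```

The vertical force jumped to 5.8 N, so the plunger has popped into the hole. I'll back off gently, straight up.

Call:
play_rows(
  linear=[
    [0.001,0.001,0.003],
    [0.001,0.001,0.003],
    [0,0,0.005],
    [0,0,0.01],
    [0,0,0.02],
    [0,0,0.04],
    [0,0,0.06],
    [0,0,0],
  ],
  turn=[0,0,0,0,0,0,0,0],
)

```text
time: 11.38
tool_pos: [0.6224, -0.0425, 0.2211]
tool_rot: [0.003, 0.978, 0.208, 0.007]
contact_force: [-0.3, 0.1, 0.5]
gripper_width: -0.005
grasp_force: 0.0
```

```bash
python3 - <<'E'
from h import *
s=state();print(s["time"],s["tool_pos"],s["contact_force"])
f=grab_frame("wrist");cv2.imwrite("pics/w2.png",f[:,:,::-1])
for q in trace("wrist","thumb_cup")[:1]:print(q["p"],q["location"],wray(q["location"],.088,s))
f=grab_frame("scene");cv2.imwrite("pics/s3.png",cv2.resize(f[80:300,190:490,::-1],None,fx=2.6,fy=2.6,interpolation=2))
q=trace("scene","thumb_cup")[0];print(q["p"],q["location"],[ray("scene",q["location"],z).round(3) for z in(.07,.085)])
E
```

```text
11.375 [ 0.62239366 -0.04253536  0.22107797] [-0.30296655  0.12710726  0.48405741]
0.87 [280.0, 193.2] [ 0.6265093  -0.04093808  0.088     ]
0.93 [319.1, 228.8] [array([ 0.618, -0.025,  0.07 ]), array([ 0.622, -0.034,  0.085])]
```

View pics/w2.png

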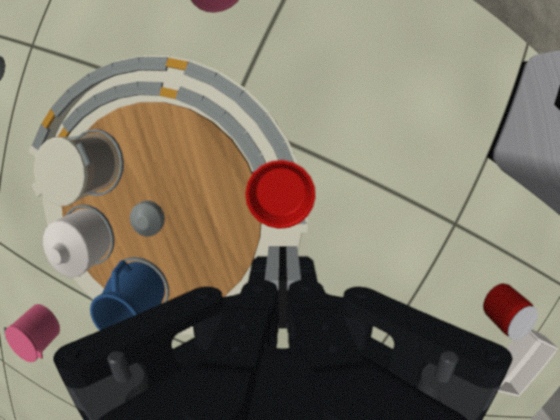

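View pics/s3.png

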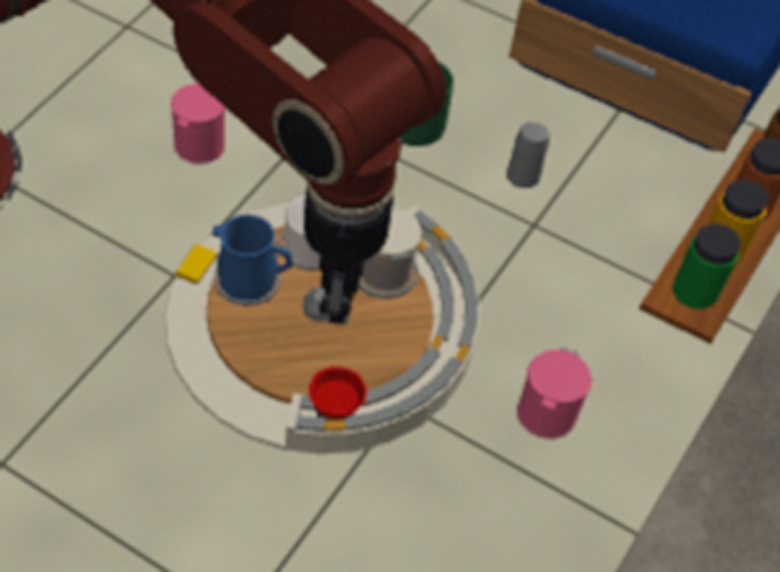

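The scene view shows the jug at the tab, at (248,258), and the cup at (337,390) over the −60° hole. The cup shows the same offset between the two camera estimates as when it was seated at home, so the plunger is fully up.

```bash
python3 -c "
from plant import *
print(job_done())"
```

```text
the job is handed in; nothing more can be done
None
```

The blue jug is at the yellow tab: I turned the carousel 60° clockwise, the plunger sprang up into the −60° hole (fully up, judging by the camera estimates), and I handed the job in at about 11.5 s with the arm clear.

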